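Swing the coffee dripper over the jug and lock it

TASK

Get the pour-over stand ready to brew into the steel coffee jug: pull its spring plunger up clear of the index plate, then swing the arm to the next hole so that the dripper hangs over the jug (not over the mug), and let the plunger snap fully home in that hole. Leave the jug and the mug standing where they are.

Things in the scene. Friction and masses are not known exactly. Their poses are not given: they have to be found in the camera images.
- stand: Fixed pour-over coffee stand: wooden foot, post, steel index plate (150 x 190 mm, top 150 mm up). Origin: pivot axis at worktop height, z up. Three 20 mm countersunk holes (34 mm mouths), 90 mm from the pivot: one along the stand's -x, the others 45 degrees either side. The arm turns freely just above the plate, stops 54 degrees either side. Start: plunger in the middle hole, dripper along +x.
- knob (a point): Centre of the plunger's black pull knob, an upright cylinder 34 mm across, 24 mm high, on the arm's tail 90 mm from the pivot; 24 mm bush below it, arm top 160 mm up. Centre 192 mm up when home; it pulls straight up 24 mm at most, pin clear of the plate from 16 mm. Spring 7 N (home) to 12 N. Let go within 11 mm of a hole it snaps in and centres itself; between holes it rests 16 mm up.
- spout (a point): Outlet at the bottom of the white cone dripper (112 mm across its rim, rim 202 mm up) that the arm carries: 122 mm above the worktop, 170 mm from the pivot, exactly across from the knob. The arm (26 mm wide) runs from the knob over the pivot to here, all one rigid piece.
- jug: Steel coffee jug: round belly 104 mm across, narrower neck, open mouth, 110 mm high, black handle. Loose, origin at the centre of its underside, z up. It stands about 170 mm from the pivot, where the dripper comes when the plunger is in one of the two outer holes: 45 degrees to one side of the stand's +x axis; which side varies.
- mug: White ceramic mug, 82 mm across and 85 mm high with a handle, loose, origin at the centre of its underside, z up. It stands likewise at the dripper's place for the other outer hole: the wrong one.

How it is judged:
By the outcome, as a careful person would: the job done as asked, in the order asked, and still so for the second after the job is handed in, with the robot touching nothing.
It also fails if it takes over 32 s, if anything falls off the work surface, if the arm or the gripper's body presses on something with over 40 N, if the wrist force passes 120 N, or if a joint passes its speed limit or range.

ROBOT

A 7-joint arm with a two-finger parallel gripper is mounted at the origin on the work surface. World frame = base frame: x ahead of the robot, y to its left, z up, the work surface at z = 0. Lengths are in mm, angles in rad, forces in N, time in s.
With the tool pointing down it reaches from about 425 to 975 mm from the base axis. Payload 16.7 kg.
Tool frame: the origin (TCP) lies at the very end of the fingers, on their centre line; the grasp point (between the pads) lies 19 mm behind it; z points along the fingers, y is the line along which they close (so a half turn about z gives the same grasp; the last joint's range is limited). The gripper opens to 85 mm and grips with 20 to 120 N. Pads are 22 mm wide; open, the fingers measure 114 mm over their backs; the gripper's body (76 mm by 85 mm) begins 54 mm behind the grasp point. The pads swing forward as they close: fully open they stand 13 mm farther back than shut.
Start: joints at [1.054, 0.426, 0.074, 1.606, -0.034, 1.111, -0.067], TCP at [242.042, -630.073, 231.302] pointing down, gripper open.
Joint ranges: [-2.85, 2.85], [-0.5, 2.14], [-1.23, 1.37], [0.21, 2.46], [-1.02, 4.16], [0.16, 2.05], [-2.73, 2.73]. Speed limits (rad/s): [1.89, 1.89, 2.39, 2.39, 3.01, 3.01, 3.01].

INTERFACE

Orientations are given as [roll, pitch, yaw] about the fixed x, y, z axes, in that order (R = Rz(yaw) Ry(pitch) Rx(roll)).
In Python, from workcell import ctrl gives the robot as it stands.
- The arm moves only by the tool apply_moves, never from a script. Its argument "increments" is a list of rows, each a list of 5 numbers: the shift along the tool's x, y, z in cm, then the turn about the tool's z in degrees, then the opening, from 0 (shut) to 1 (fully open). A call has 1 to 12 rows; each row shifts and turns the commanded pose from where the row before left it, along the tool's axes as they then stand; what a row does not reach is not made up. A row lasts 1/8 s, in which the tool goes at most 62.5 mm and 10.7 degrees, less where a joint would pass 70% of its speed; a pose out of reach is approached as far as the arm can. A call with a gripper value outside its range is refused whole. The fingers move at their own pace and stop on an object; "squeeze" is the grip in N (left out, the last holds). Time passes only in rows, so rows that do not move let the fingers close. It gives the time, the measured TCP pose, the force, the opening and the grip force at its end, in the units of the state.
- ctrl.sense(): the state, without advancing time (a new reading comes with each control period).
- ctrl.capture(name): name is "scene" or "side" or "wrist"; returns a dict with "img" (384x512x3 uint8, red, green, blue), "vertical_fov" (degrees; the focal length in pixels is half the picture's height over the tangent of half this angle, whatever the lens; pixels are square), "cx", "cy" (the principal point, pixels), "rvec" (rotation vector, rad) and "tvec" (3), from world to camera coordinates, as OpenCV has them. Camera axes: x right, y down, z forward; pixel columns grow to the right and rows downward; lengths in mm; the calibration is good to about 2 mm. A picture is of the moment at which its call begins. There is no depth.
- ctrl.job_done(): hands the job in; it is judged then, once.
The state is a dict: "t": time; "q": joint angles; "joint_velocities": joint speeds; "effort": joint torques, N m; "eef_pos": TCP position; "tool_rot": TCP orientation; "contact_force": force on the tool from outside, world axes, zero at the start; "moment": the same for the moment, N m; "gripper_width": opening from 0.0 (shut) to 1.0 (fully open); "finger_force": force on a finger pad.
Only numpy, scipy, OpenCV 4.12 (cv2) and the standard library are available. Lean on these libraries where they do the work, as an engineer would, in place of code of your own. Each camera call takes 0.05 s, during which the arm holds its last target. There are 200 camera calls.

## Working session

There is one attempt and no reset: what is moved stays moved. The work goes in short steps, Python scripts to look and compute and a tool call to move; the robot and the scene stay as the last step left them, time stands still between calls to the robot, and variables do not carry over. Pictures are saved under pics/ and viewed, at most 10 in all, crops included, and the job is handed in when it is done.

Besides the shell and the picture viewer there is one more tool, called after "Call:" by a JSON object that holds its "api" and its "payload". apply_moves: Moves the arm, as the interface text tells. Its arguments: {"type":"object","properties":{"increments":{"type":"array","items":{"type":"array","items":{"type":"number"}}},"squeeze":{"type":"number"}},"required":["increments"]}

```bash
mkdir -p pics; cat > h.py <<'E'
import numpy as np, cv2
from workcell import ctrl
def cam(n,save=None):
    c=ctrl.capture(n)
    f=192/np.tan(np.radians(c["vertical_fov"])/2)
    c["K"]=np.array([[f,0,c["cx"]],[0,f,c["cy"]],[0,0,1.]])
    c["R"]=cv2.Rodrigues(np.array(c["rvec"],float))[0]; c["t"]=np.array(c["tvec"],float).ravel()
    if save: cv2.imwrite("pics/"+save,c["img"][:,:,::-1])
    return c
def proj(c,P): 
    p=(np.atleast_2d(P)@c["R"].T+c["t"])@c["K"].T
    return p[:,:2]/p[:,2:]
def onz(c,u,v,z):
    d=c["R"].T@np.linalg.solve(c["K"],[u,v,1]); o=-c["R"].T@c["t"]
    return o+d*(z-o[2])/d[2]
E
python3 - <<'E'
from h import *
a=cam("scene");b=cam("side")
np.savez("cal.npz",aK=a["K"],aR=a["R"],at=a["t"],bK=b["K"],bR=b["R"],bt=b["t"])
cv2.imwrite("pics/scene0.png",a["img"][:,:,::-1]);cv2.imwrite("pics/side0.png",b["img"][:,:,::-1])
for c in(a,b):print(-c["R"].T@c["t"],c["K"][0,0])
s=ctrl.sense();print(s["eef_pos"],s["tool_rot"],s["contact_force"],s["t"])
E
```

```text
[1078.18663711 -186.87597819  872.72634945] 457.59315091178206
[588.46056344 746.34060133 646.2679709 ] 395.5939142611648
[ 241.91110046 -629.77216749  230.68901162] [-3.14045403e+00  8.16663361e-05  3.66740977e-01] [ 0.10655954 -0.28391244 -0.40401941] 0.1
```

View pics/scene0.png

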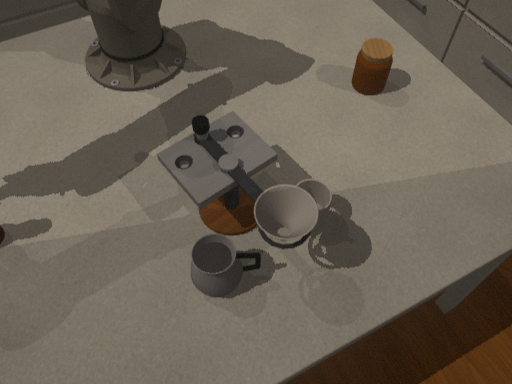

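View pics/side0.png

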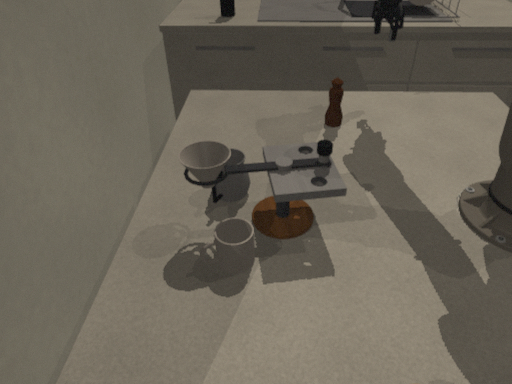

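The scene view shows the knob at (201,124), outer holes at (184,162) and (235,131), the dripper rim at (287,212), the jug at (214,260) and the mug at (313,195). In the side view the knob is at (325,148), holes at (319,182) and (306,150), and the mug at (234,240).

```bash
cat > fit.py <<'E'
from h import *
from scipy.optimize import least_squares
z=np.load("cal.npz")
A={k:z["a"+k] for k in "KRt"};B={k:z["b"+k] for k in "KRt"}
def pts(p):
    x,y,w=p
    f=lambda r,d,h:[x+r*np.cos(w+d),y+r*np.sin(w+d),h]
    q=np.pi/4
    return np.array([f(-90,q,150),f(-90,-q,150),f(-90,0,192),f(170,0,202),f(0,0,162)])
E
python3 - <<'E'
from fit import *
a=np.array([[184,162],[235,131],[201,124],[287,212],[229,163]],float);b=np.array([[319,182],[306,150],[325,148],[206,160],[284,163]],float)
for sw in(0,1):
    i=[1,0,2,3,4] if sw else [0,1,2,3,4]
    j=[0,1,2,3,4]
    best=None
    for w0 in np.arange(-3,3,1):
      for ib in(i,[1,0,2,3,4],j):
        r=least_squares(lambda p:np.r_[(proj(A,pts(p))[i]-a).ravel(),(proj(B,pts(p))[ib]-b).ravel()],[650,0,w0],loss="soft_l1")
        if best is None or r.cost<best[0].cost:best=(r,ib)
    print(best[0].cost,best[0].x,best[1],best[0].fun.round(1));P=pts(best[0].x);print(P.round(1))
print("jug",onz(A,214,250,110),onz(A,217,280,20),"mug",onz(A,313,190,85),onz(B,234,232,85))
E
```

```text
11.734277737889851 [5.75759219e+02 1.95977752e+01 1.80468847e-01] [1, 0, 2, 3, 4] [ 0.3 -0.9  0.6 -0.3  0.  -0.1 -0.1 -2.7 -0.1 -1.5 -0.1 -1.1 -0.7 -0.7
 -0.3 -0.8 -1.6 -6.8 -0.2 -0.8]
[[524.6 -54.4 150. ]
 [501.7  70.8 150. ]
 [487.2   3.4 192. ]
 [743.   50.1 202. ]
 [575.8  19.6 162. ]]
170.43243627436124 [575.52895238  20.51528544  37.87289973] [1, 0, 2, 3, 4] [ 52.2 -31.5 -50.2  29.6   0.7  -0.5  -0.2  -2.7   0.3  -1.7  -0.1  -0.7
  -0.4  -0.4  -0.1  -0.5  -1.6  -6.9  -0.1  -0.6]
[[523.9 -53.2 150. ]
 [501.8  72.2 150. ]
 [486.9   5.  192. ]
 [743.   49.9 202. ]
 [575.5  20.5 162. ]]
jug [709.47764292 -79.94840821 110.        ] [728.31053254 -90.08900257  20.        ] mug [669.75945159 162.55807749  85.        ] [675.82533512 162.77483995  85.        ]
```

Call:
{"api": "apply_moves", "payload": {"increments": [[2,-2.2,-0.3,0,1],[3.8,-4.2,-0.3,0,1],[3.8,-4.2,-0.3,0,1],[3.8,-4.2,-0.3,0,1],[3.8,-4.2,0,0,1],[3.8,-4.2,0,0,1],[3.8,-4.2,0,0,1],[3.8,-4.2,0,0,1],[3.8,-4.2,0,0,1],[3.8,-4.2,0,0,1],[3.8,-4.2,0,0,1],[3,-3.4,0,0,1]]}}

```text
t: 1.6
eef_pos: [473.1, -29.3, 243.3]
tool_rot: [-3.141, -0.0, 0.368]
contact_force: [1.0, -0.9, 0.8]
gripper_width: 0.998
finger_force: 0.0
```

```bash
python3 - <<'E'
from h import *
s=ctrl.sense();print(s["eef_pos"],s["tool_rot"],s["contact_force"],s["t"],s["q"])
c=cam("wrist","w1.png");print(proj(c,[[487.2,3.4,204],[501.7,70.8,150],[524.6,-54.4,150],[575.8,19.6,162]]).round(1))
E
```

```text
[473.09780719 -29.33519048 243.34661077] [-3.14148659e+00 -1.44834695e-04  3.67792977e-01] [ 0.98261233 -0.89514741  0.84500851] 1.6 [ 0.29770432  0.10584308 -0.39507414  2.00711816  0.0470819   1.03710543
 -1.32234347]
[[211.1 180.1]
 [138.5 110. ]
 [311.1 143. ]
 [240.7  28.7]]
```

View pics/w1.png

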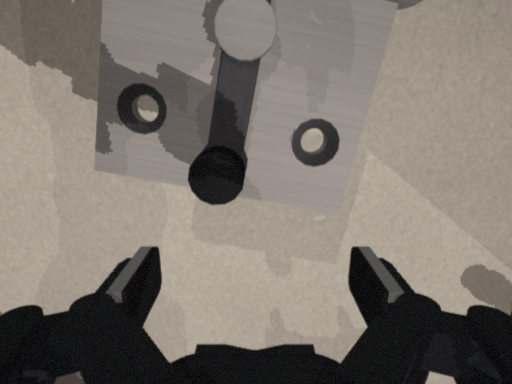

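```bash
python3 - <<'E'
from fit import *
import numpy as np
c=cam("wrist")
C=lambda p:c
w=np.array([[141,108],[315.5,142],[217,176],[246,28]],float)
a=np.array([[184,162],[235,131],[201,124],[287,212],[229,163]],float);b=np.array([[319,182],[306,150],[325,148],[206,160],[284,163]],float)
def wp(p):
    P=pts(p); Q=P[[1,0,2,4]].copy(); Q[2,2]=204; return Q
def res(p,k):
    r=(proj(c,wp(p))-w).ravel()
    return r if k else np.r_[r,(proj(A,pts(p))-a).ravel(),(proj(B,pts(p)[[1,0,2,3,4]])-b).ravel()]
for k in(1,0):
    r=least_squares(res,[576,20,.18],args=(k,),loss="soft_l1");print(r.x,r.fun[:8].round(1));P=pts(r.x);print(P[2],P[1])
E
```

```text
[5.79446265e+02 2.27263711e+01 1.81423171e-01] [ 2.1 -0.  -0.1 -0.2 -0.9  1.9 -0.  -1. ]
[490.92335313   6.48770985 192.        ] [505.36864619  73.8390547  150.        ]
[5.79014926e+02 2.21746452e+01 1.77198869e-01] [ 2.3  0.4 -0.1  0.9 -0.9  2.7  0.5  0. ]
[490.42420706   6.31007519 192.        ] [505.15388275  73.59979802 150.        ]
```

Call:
{"api": "apply_moves", "payload": {"increments": [[1.4,-1.3,0,-5,1],[1.4,-1.4,0,-5,1],[0,0,1,0,1],[0,0,1.5,0,1],[0,0,1.5,0,1],[0,0,1.5,0,1],[0,0,1,0,1],[0,0,0.6,0,1],[0,0,0,0,1]]}}

```text
t: 2.82
eef_pos: [487.5, 4.4, 172.1]
tool_rot: [-3.141, 0.0, 0.541]
contact_force: [1.0, -0.3, 0.4]
gripper_width: 1.003
finger_force: 0.0
```

```bash
python3 - <<'E'
from h import *
s=ctrl.sense();print(s["eef_pos"],s["tool_rot"],s["contact_force"],s["t"],s["q"])
c=cam("wrist","w2.png")
d=cam("side");k=d["img"][90:240,230:400];cv2.imwrite("pics/s2.png",cv2.resize(k[:,:,::-1],None,fx=3,fy=3))
print(proj(d,[s["eef_pos"]])-[230,90])
E
```

```text
[487.54001108   4.36480757 172.06793338] [-3.14126221e+00  3.31850788e-04  5.41359093e-01] [ 0.9809116  -0.31093792  0.355501  ] 2.825 [ 0.2424187   0.2182692  -0.43051686  2.05559455  0.11623413  0.89084154
 -1.28182127]
[[93.84886108 65.10056991]]
```

View pics/w2.png

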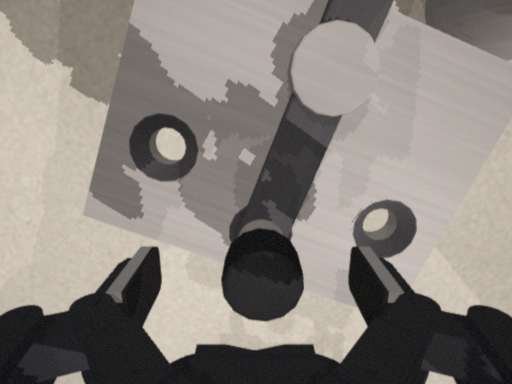

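View pics/s2.png

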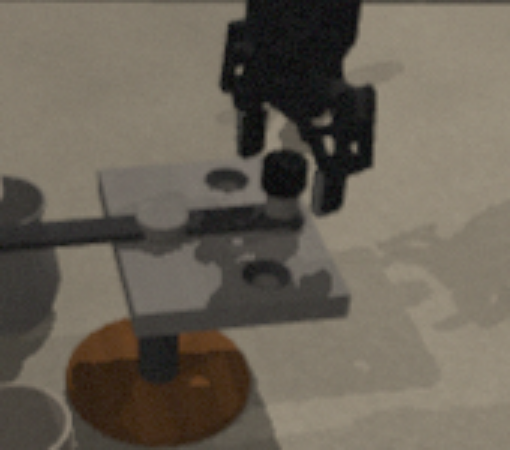

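In the wrist view the knob top centre is at (262,275), roughly between the pads whose midline is near column 255. In the side crop the knob sits between the open fingers.

```bash
python3 - <<'E'
from h import *
c=cam("wrist");s=ctrl.sense()
k=onz(c,262,279,204);yw=s["tool_rot"][2]
d=(k-s["eef_pos"])[:2];print(k,np.array([[np.cos(yw),np.sin(yw)],[np.sin(yw),-np.cos(yw)]])@d)
print(proj(c,[[*s["eef_pos"][:2],204]]))
E
```

```text
[491.78998007   3.08796125 204.        ] [2.65770365 3.10903126]
[[254.20602611 284.81961677]]
```

Call:
{"api": "apply_moves", "payload": {"increments": [[0.2,0.25,0,0,1],[0,0,0,0,0.7],[0,0,0,0,0.4],[0,0,0,0,0.2],[0,0,0,0,0.2],[0,0,0,0,0.2],[0,0,0,0,0.2]], "squeeze": 50}}

```text
t: 3.85
eef_pos: [490.8, 3.2, 172.6]
tool_rot: [3.141, -0.0, 0.541]
contact_force: [-0.4, -1.9, 5.6]
gripper_width: 0.387
finger_force: 49.2
```

Call:
{"api": "apply_moves", "payload": {"increments": [[0,0,-0.4,0,0.2],[0,0,-0.4,0,0.2],[0,0,-0.4,0,0.2],[0,0,-0.4,0,0.2],[0,0,-0.4,0,0.2],[0,0,0,0,0.2]]}}

```text
t: 4.6
eef_pos: [490.6, 3.2, 192.3]
tool_rot: [-3.142, -0.0, 0.541]
contact_force: [5.9, -0.2, -12.8]
gripper_width: 0.382
finger_force: 50.6
```

Call:
{"api": "apply_moves", "payload": {"increments": [[0.31,-0.72,0,5,0.2],[0.31,-0.72,0,5,0.2],[0.31,-0.72,0,5,0.2],[0.31,-0.72,0,5,0.2],[0,0,0,0,0.2]]}}

```text
t: 5.22
eef_pos: [491.0, 34.3, 192.3]
tool_rot: [3.141, -0.001, 0.191]
contact_force: [8.3, -4.8, -11.6]
gripper_width: 0.388
finger_force: 50.9
```

Call:
{"api": "apply_moves", "payload": {"increments": [[0.31,-0.72,0,5,0.2],[0.31,-0.72,0,5,0.2],[0.31,-0.72,0,5,0.2],[0.31,-0.72,0,5,0.2],[0.31,-0.72,0,5,0.2],[0,0,0,0,0.2]]}}

```text
t: 5.98
eef_pos: [506.0, 69.3, 192.1]
tool_rot: [3.141, -0.001, -0.246]
contact_force: [9.3, -9.1, -11.9]
gripper_width: 0.385
finger_force: 51.1
```

```bash
python3 - <<'E'
from h import *
s=ctrl.sense();print(s["eef_pos"],s["tool_rot"],s["contact_force"],s["t"],s["q"])
a=cam("scene")["img"][90:330,130:390];b=cam("side")["img"][90:330,130:390]
cv2.imwrite("pics/b3.png",cv2.resize(np.hstack([a,b])[:,:,::-1],None,fx=1.5,fy=1.5))
E
```

```text
[506.01724786  69.28132149 192.11928771] [ 3.14052054e+00 -1.00264269e-03 -2.46462991e-01] [  9.31944877  -9.07111171 -11.85856362] 5.975 [ 0.05895638  0.2236247  -0.36623869  1.99235154  0.10012849  0.94209161
 -2.17518032]
```

View pics/b3.png

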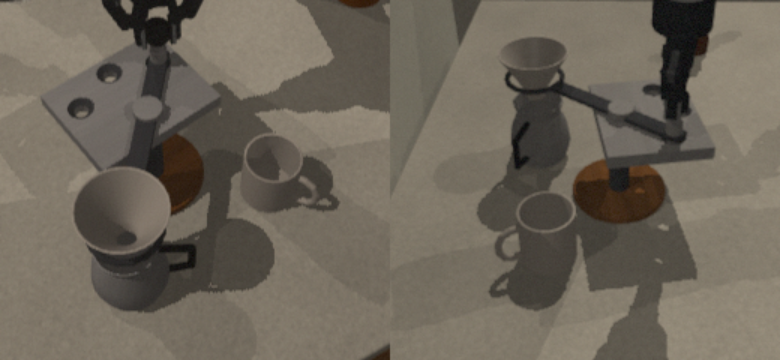

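The dripper now hangs over the jug and the knob is above the outer hole, with mug and jug unmoved. Next I'll lower the plunger partly and release it.

Call:
{"api": "apply_moves", "payload": {"increments": [[0,0,0.3,0,0.2],[0,0,0.3,0,0.2],[0,0,0.2,0,0.2],[0,0,0,0,0.2]]}}

```text
t: 6.58
eef_pos: [505.8, 69.0, 184.2]
tool_rot: [3.141, -0.001, -0.245]
contact_force: [9.3, -7.8, -10.5]
gripper_width: 0.383
finger_force: 51.2
```

Force is still the spring's downward pull, so the pin is going into the hole. Releasing.

Call:
{"api": "apply_moves", "payload": {"increments": [[0,0,0,0,0.6],[0,0,0,0,1],[0,0,0,0,1],[0,0,0,0,1],[0,0,-1,0,1],[0,0,-2,0,1],[0,0,-3,0,1],[0,0,-3,0,1],[-1.5,0,-1,0,1],[-3,0,0,0,1],[0,0,0,0,1],[0,0,0,0,1]]}}

```text
t: 8.07
eef_pos: [461.5, 81.2, 284.4]
tool_rot: [3.142, -0.0, -0.244]
contact_force: [0.6, 0.7, 0.1]
gripper_width: 1.001
finger_force: 0.0
```

```bash
python3 - <<'E'
from h import *
s=ctrl.sense();print(s["eef_pos"],s["contact_force"],s["t"])
A=cam("scene");B=cam("side")
for h in(192,208,):
  for c in(A,B):print(h,proj(c,[[505.3,73.7,h]]).round(1))
a=A["img"][90:190,140:300];b=B["img"][100:200,250:410]
cv2.imwrite("pics/b4.png",cv2.resize(np.hstack([a,b])[:,:,::-1],None,fx=2.5,fy=2.5))
cv2.imwrite("pics/w4.png",cam("wrist")["img"][:,:,::-1])
a=A["img"][90:330,130:390];b=B["img"][90:330,130:390]
cv2.imwrite("pics/b5.png",cv2.resize(np.hstack([a,b])[:,:,::-1],None,fx=1.5,fy=1.5))
E
```

```text
[461.49453398  81.16792654 284.41647976] [0.63377519 0.66433196 0.08164019] 8.075
192 [[236.9 117.4]]
192 [[318.8 165.1]]
208 [[236.6 111.8]]
208 [[319.4 158.5]]
```

View pics/b4.png

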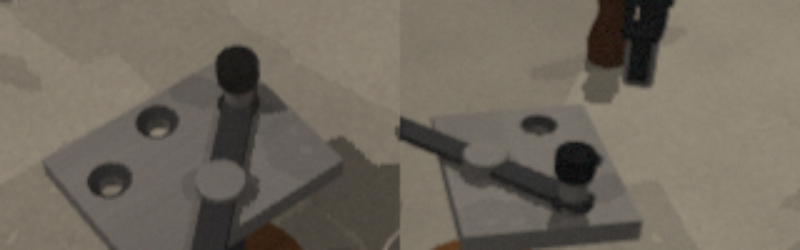

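View pics/b5.png

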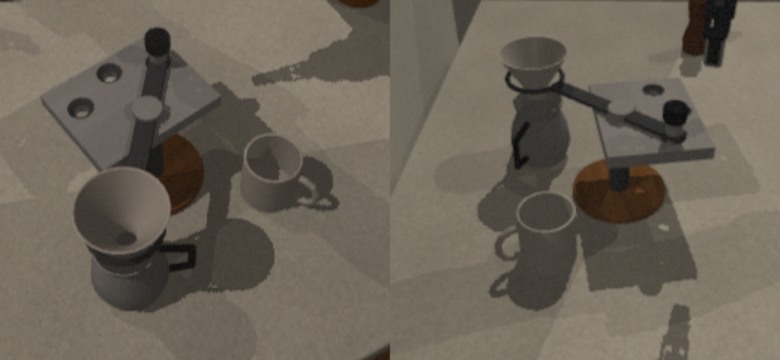

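The knob centre is at (235,118) in the scene view and (320,165) in the side view. The prediction for home is (237,117) and (319,165), so the plunger is fully down. The jug and mug haven't moved, and the gripper is clear.

```bash
python3 -c "
from workcell import ctrl
print(ctrl.job_done())"
```

```text
the job is handed in; nothing more can be done
None
```

The plunger is home in the outer hole with the dripper over the jug, the jug and mug still where they stood, and the job was handed in about 8 s into the 32 s limit.

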